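# Crack open a two-part casting mould at its release notch

### The job

A two-part plaster casting mould stands shut on the round plywood bat; its release notch is hidden somewhere in the top edge on the robot's side. Feel along the top edge with the fingertips to find the notch, press down into it so that the wedge cracks the halves apart, then push the loose half aside until the gap is about 4 cm, so that the vase cast inside can be got at. Be gentle with the plaster, lift nothing, leave the slip jar, the cup and the loop tool where they are, and take the hand away.

Things in the scene. Friction and masses are not known exactly. Their poses are not given: they have to be found in the camera images.
- bat: Round plywood bat, 250 mm across and 12 mm thick, that lies on the table and does not move. Origin at the centre of its underside, z up. It is round: its yaw tells nothing of how the mould is turned.
- mould_top (a point): Centre of the flat top of the off-white plaster mould, 124 mm above the table. The mould is an upright cylinder of radius 80 mm, 112 mm high, centred on the bat, top corner chamfered 4 mm. An upright seam plane through its axis splits it into a fixed half and a loose half. A grey clay disc, radius 16 mm, the cast's top, fills the middle. Site axes are the world's, whatever the mould's turn.
- edge_search (a point): Point of the flat top on the robot's side, 61 mm from the mould's axis (direction -x). The release notch is a gap in the top edge where the seam ends: its bearing from the axis is unknown, up to 75 degrees either way from this point; nothing else breaks the top. It is open above and to the outside, and runs from 42 to 80 mm from the axis. Wet plaster: slippery, friction about 0.25.
- notch_floor_level (a point): On the mould's axis at the height of the notch's floor, 44 mm below the top. Seen from above the notch's mouth is 38 mm wide: 16 mm clockwise of the seam, up to the upright wall of the fixed half, which never moves; 22 mm counter-clockwise, where the loose half's face slopes evenly down to meet the seam at the floor, so a fingertip pressed straight down wedges the loose half away.
- loose_half (a joint): How far the loose half has slid away from the fixed half, in m: 0 shut, 0.07 at its stop. It slides level on the bat, guided square to the seam, towards the counter-clockwise side of the notch (notch bearing + 90 degrees seen from above), needs about 6 N level force (6 to 15 N pressed down in the notch), and stays where it is left.
- slip_jar_mid (a point): Bystander, loose: open white plastic jar of slip, 90 mm across, 98 mm high, on the table behind the mould. The point is on its axis 49 mm above its underside.
- bisque_cup_mid (a point): Bystander, loose: small pink bisque-fired beaker, 66 mm across, 59 mm high, on the table behind the mould to the right. The point is on its axis 30 mm above its underside.
- loop_tool_mid (a point): Bystander, loose: trimming loop tool with a reddish brown wooden handle, 158 mm long, 13 mm high, flat on the table in front of the mould to the right. The point is 6.5 mm above its underside, near its middle; its own y axis runs along the tool.

How it is judged:
By the outcome, as a careful person would: the job done as asked, in the order asked, and still so for the second after the job is handed in, with the robot touching nothing.
It also fails if it takes over 72 s, if anything falls off the work surface, if the arm or the gripper's body presses on something with over 40 N, if the wrist force passes 120 N, or if a joint passes its speed limit or range.

### The arm

A 6-joint arm with a two-finger parallel gripper is mounted at the origin on a cart in front of the work surface, level with it; the furniture and walls round the work are solid. World frame = base frame: x ahead of the robot, y to its left, z up, the work surface at z = 0. Lengths are in m, angles in rad, forces in N, time in s.
With the tool pointing down it reaches from about 0.375 to 0.9 m from the base axis. Payload 3.1 kg.
Tool frame: the origin (TCP) lies at the centre of the arm's flange, where the gripper is bolted on; the fingertips stand 182 mm ahead of it and the grasp point (between the pads) lies 164 mm ahead of it; z points along the fingers, x is the direction in which the jaws open and shut, and the axes are right-handed (so a half turn about z gives the same grasp; the last joint's range is limited). The gripper opens to 87 mm and grips with 3 to 60 N. Pads are 19 mm wide; open, the fingers measure 117 mm over their backs; the gripper's body (75 mm by 190 mm) begins 51 mm behind the grasp point.
Start: joints at [1.006, 0.527, 1.433, -0, 1.181, -0.178], TCP at [0.235, 0.579, 0.405] pointing down, gripper open.
Joint ranges: [-3.08, 3.08], [-0.75, 2.2], [0.22, 2.44], [-1.43, 4.57], [0, 2.65], [-2.85, 2.85]. Speed limits (rad/s): [2.79, 2.79, 3.14, 3.14, 3.14, 3.14].

### API

Orientations are given as a unit quaternion [x, y, z, w].
In Python, from rig import status, eyes, robot gives the robot as it stands. The module is installed in compiled form; this text tells all that it offers.
- The arm moves only by the tool step_arm, never from a script. Its argument "steps" is a list of rows, each a list of 7 numbers: the closure, from -1 (fully open) to 1 (shut), so that 0 is half open, then the shift along the tool's x, y, z each as a share of 0.025 m, from -1 to 1, then the turn, a rotation vector about the tool's x, y, z each as a share of 8 degrees, from -1 to 1. In form: [[jaw, dx, dy, dz, rx, ry, rz], ...]. A call has exactly 10 rows; each row shifts and turns the commanded pose from where the row before left it, along the tool's axes as they then stand; what a row does not reach is not made up. A row lasts 1/10 s, in which the tool goes at most 50 mm and 8.59 degrees, less where a joint would pass 70% of its speed; a pose out of reach is approached as far as the arm can. A call with a number of a shift or a turn outside -1 to 1 is refused whole. A call with a gripper value outside its range is refused whole. The fingers move at their own pace and stop on an object; "squeeze" is the grip in N (left out, the last holds). Time passes only in rows, so rows that do not move let the fingers close, or fill a call up. It gives the time, the measured TCP pose, the force and the opening at its end, in the units of the state.
- status.get_obs(): the state, without advancing time (a new reading comes with each control period).
- eyes.camera(name): name is "scene" or "top" or "wrist"; returns (picture, depth): 384x512x3 uint8, red, green, blue; 384x512 float32, m along the optical axis (not along the pixel's ray), 0 where there is no reading.
- eyes.camera_info(name): a dict with "K" (3x3 intrinsics, pixels), "k1" (the pictures are not rectified: a ray, as slopes to the right and down, at radius r is drawn at 1 + k1 r^2 times it, then the intrinsics apply), "R" (3x3) and "t" (3): a world point X has camera coordinates R X + t. Camera axes: x right, y down, z forward; pixel columns grow to the right and rows downward; lengths in m; the calibration is good to about 2 mm. A picture is of the moment at which its call begins: read the wrist's pose just before it. camera_info takes no time and is no camera call; for the wrist camera it gives the pose at the moment of the call.
- robot.hand_in(): hands the job in, once; it reports no verdict.
The state is a dict: "time": time; "q": joint angles; "joint_velocities": joint speeds; "joint_torque": joint torques, N m; "position": TCP position; "tool_rot": TCP orientation; "ft_force": force on the tool from outside, world axes, zero at the start; "moment": the same for the moment, N m; "grip_width": finger opening in m.
Only numpy, scipy, OpenCV 4.12 (cv2) and the standard library are available. Lean on these libraries where they do the work, as an engineer would, in place of code of your own. Each camera call takes 0.05 s, during which the arm holds its last target.

## Working session

There is one attempt and no reset: what is moved stays moved. The work goes in short steps, Python scripts to look and compute and a tool call to move; the robot and the scene stay as the last step left them, time stands still between calls to the robot, and variables do not carry over. Pictures are saved under pics/ and viewed, and the job is handed in when it is done.

Besides the shell and the picture viewer there is one more tool, called after "Request:" as name([rows], argument=value, ...), one row to a line, values as JSON. step_arm: Moves the arm, as the interface text tells. Its arguments: {"type":"object","properties":{"steps":{"type":"array"},"squeeze":{"type":"number"}},"required":["steps"]}

```bash
mkdir -p pics; cat > h.py <<'E'
import numpy as np, cv2
from rig import status, eyes, robot
def snap(n,f):
    ci=eyes.camera_info(n); p,d=eyes.camera(n)
    cv2.imwrite(f'pics/{f}.png',cv2.cvtColor(p,cv2.COLOR_RGB2BGR)); np.savez(f'pics/{f}.npz',d=d,**{k:np.array(ci[k]) for k in('K','k1','R','t')})
    return p,d,ci
def world(f,stride=1):
    z=np.load(f'pics/{f}.npz'); d=z['d'];K=z['K'];k1=float(z['k1'])
    v,u=np.mgrid[0:384,0:512].astype(float)
    P=cv2.undistortPoints(np.stack([u.ravel(),v.ravel()],1)[:,None],K,np.array([k1,0,0,0,0.]))[:,0]
    c=np.c_[P,np.ones(len(P))]*d.ravel()[:,None]
    W=(c-z['t'].ravel())@z['R']
    W[d.ravel()<=0]=np.nan
    return W.reshape(384,512,3)
E
python3 - <<'E'
from h import *
o=status.get_obs(); print({k:np.round(v,3) for k,v in o.items()})
snap('scene','s0');snap('top','t0')
a=cv2.imread('pics/s0.png');b=cv2.imread('pics/t0.png')
for f in('s0','t0'):
    W=world(f); m=(abs(W[...,2]-.124)<.004); p=W[m]; print(f,m.sum(),np.nanmean(p,0),np.nanmin(p,0),np.nanmax(p,0))
E
```

```text
{'time': np.float64(0.0), 'q': array([ 1.007,  0.528,  1.434, -0.   ,  1.181, -0.179]), 'joint_velocities': array([-0.001,  0.001,  0.002, -0.001, -0.   , -0.003]), 'joint_torque': array([-1.0000e-03, -4.4004e+01, -1.7659e+01,  6.3000e-02,  5.8000e-02,
       -0.0000e+00]), 'position': array([0.235, 0.579, 0.404]), 'tool_rot': array([ 0.83 ,  0.558, -0.001,  0.   ]), 'ft_force': array([ 0.405, -0.088, -1.178]), 'moment': array([-0.059, -0.054,  0.039]), 'grip_width': np.float64(0.087)}
s0 5481 [ 0.61916902 -0.20410213  0.12391025] [ 0.45110291 -0.49288057  0.12001799] [1.14505909 0.24316638 0.12799421]
t0 4057 [ 0.58785755 -0.19434138  0.12344661] [ 0.45408255 -0.44146675  0.1200005 ] [1.06839913 0.42467229 0.12797879]
```

View pics/s0.png

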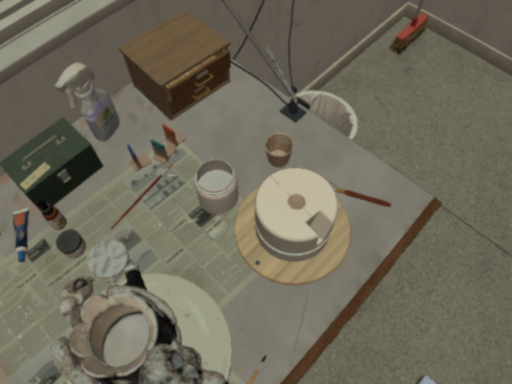

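View pics/t0.png

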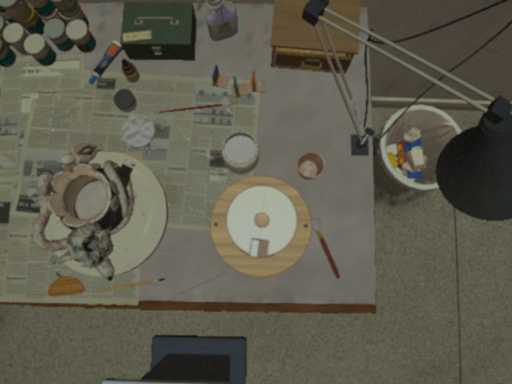

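```bash
python3 - <<'E'
from h import *
for f,(x,y,w,h) in (('s0',(225,155,140,105)),('t0',(195,165,130,120))):
    a=cv2.imread(f'pics/{f}.png')[y:y+h,x:x+w]; cv2.imwrite(f'pics/{f}c.png',cv2.resize(a,None,fx=5,fy=5,interpolation=cv2.INTER_CUBIC))
    W=world(f); m=(abs(W[...,2]-.124)<.004)
    m&=(np.hypot(W[...,0]-.49,W[...,1]+.2)<.15); p=W[m]; 
    pts=(p[:,:2]*10000).astype(np.float32)
    c,r=cv2.minEnclosingCircle(pts); print(f,m.sum(),np.array(c)/1e4,r/1e4,p.min(0),p.max(0),p[:,2].mean())
W=world('t0')
print('heights mm, rows v, cols u 226..300')
for v in range(180,262,3): print(v,(W[v,222:302:4,2]*1000).astype(int))
for v,u in((191,262),(247,260),(220,228),(220,297)):print(W[v,u])
E
```

```text
s0 4389 [ 0.52981665 -0.2140512 ] 0.07982887573242188 [ 0.45110291 -0.2936554   0.12001799] [ 0.60907906 -0.13512534  0.12782984] 0.1238377278213162
t0 3417 [ 0.53000068 -0.21572805] 0.07976845703125 [ 0.45408255 -0.29398905  0.1200005 ] [ 0.60747585 -0.13655243  0.12793619] 0.12333782328882421
heights mm, rows v, cols u 226..300
180 [-1  0  0  1  0  9 12 15 10 12 11  9 11 12  9 -2 -3  0 -2 -1]
183 [-3  0 -2 11  9 10 10  5 11 16  6  9  9 13 11 15 12 -3 -1  3]
186 [ -3   6   9  12   8  14  12  12 121 122 122 123 118  11  11  10   7   7
  -1  -1]
189 [  2  10  12   9   9   9 116 120 124 120 127 122 125 120 119  10  10  11
   9  -2]
192 [ -3   8   8  14   8 124 125 121 122 122 123 121 121 122 129 125  11   7
  17   9]
195 [  7   7  11  12 120 124 124 122 121 124 125 124 123 118 122 122 119   9
  12   6]
198 [  9   8  12 118 123 122 123 120 123 124 125 121 123 124 122 122 122  12
  16   9]
201 [  7   9  11 126 121 124 121 124 122 122 125 120 121 123 126 122 128 124
  12  11]
204 [ 11  11 120 123 124 120 126 129 123 123 122 118 123 122 125 120 123 123
  11  10]
207 [ 17  16 121 121 120 12
[... 1035 characters left out ...]
73 122 124 124 119  72  80  90 111 122 122 122 126 121  12
  14   8]
246 [ 11  13  11  13 117 125 126 125  78  78  95 114 125 122 123 124 119  14
  12  11]
249 [  8  14  10  10   8 122 122 123  76  83 100 117 122 119 122 121  12  10
  15  13]
252 [  9  14  13  14  17  11 120 109  80  82  99 117 126 119  92  11   8  14
  12  13]
255 [ 11  14   8  11   8  12  11  35  81  84 102 119  94  13  11  10  14  10
  12  14]
258 [ 8  7 13  9 13 12 16 11  8 13 14 10  9 14 13 11 12 11  9  9]
261 [ 0 11 10 10  9  9 10  8 10 12 12 14  9  8 10  8 10 10 10  2]
[ 0.59355457 -0.21529157  0.12378596]
[ 0.47095399 -0.21325465  0.08794877]
[ 0.52737962 -0.14109148  0.12243923]
[ 0.5300876  -0.29386193  0.12161061]
```

```bash
python3 - <<'E'
from h import *
from scipy.optimize import minimize
C=np.array([.530,-.2150])
for f in('t0','s0'):
    W=world(f).reshape(-1,3); rel=W[:,:2]-C; r=np.hypot(*rel.T)
    m=(r>.05)&(r<.074)&(W[:,2]>.07)&(W[:,2]<.14); 
    p=rel[m]; z=W[m,2]
    best=[]
    for b in np.radians(np.arange(100,261,1)):
        e=np.array([np.cos(b),np.sin(b)]); n=np.array([-np.sin(b),np.cos(b)]) # ccw dir
        s=p@n; q=p@e
        pred=np.where((q>.042)&(s>-.016)&(s<.022),.08+np.clip(s,0,.022)*2,.124)
        best.append((np.abs(z-pred).mean(),np.degrees(b)))
    best.sort(); print(f,m.sum(),best[:6])
E
```

```text
t0 1890 [(np.float64(0.0016333507292028305), np.float64(174.0)), (np.float64(0.00175862780238973), np.float64(173.0)), (np.float64(0.0017779271590929117), np.float64(175.0)), (np.float64(0.0019548570015488586), np.float64(172.0)), (np.float64(0.0020080172807196827), np.float64(176.0)), (np.float64(0.002183867030746997), np.float64(171.0))]
s0 2264 [(np.float64(0.0010880586934502575), np.float64(173.0)), (np.float64(0.001095248896035161), np.float64(172.0)), (np.float64(0.0012230444188067288), np.float64(174.0)), (np.float64(0.0012584977903751058), np.float64(171.0)), (np.float64(0.0014242588205590056), np.float64(175.0)), (np.float64(0.001605201006268035), np.float64(170.0))]
```

View pics/t0c.png

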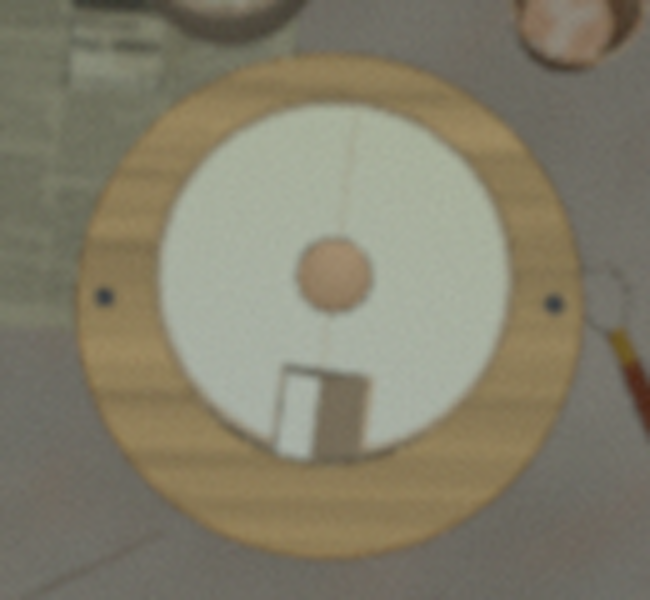

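View pics/s0c.png

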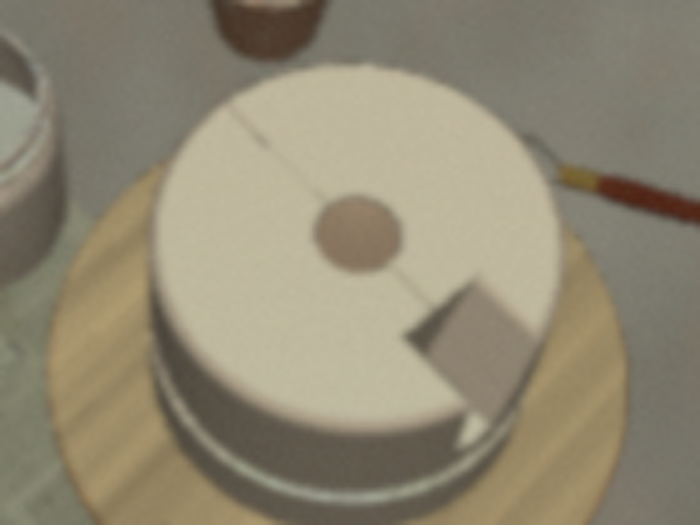

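```bash
python3 - <<'E'
from h import *
W=np.concatenate([world('t0').reshape(-1,3),world('s0').reshape(-1,3)]); 
print('max height mm grid; rows x .2..0.9, cols y .7..-.45')
ys=np.arange(.7,-.46,-.05)
print('      ',np.round(ys*100).astype(int))
for x in np.arange(.15,.9,.05):
    r=[]
    for y in ys:
        m=(abs(W[:,0]-x)<.025)&(abs(W[:,1]-y)<.025); r.append(int(1000*np.nanpercentile(W[m,2],98)) if m.sum()>5 else -9)
    print(round(x,2),r)
E
```

```text
max height mm grid; rows x .2..0.9, cols y .7..-.45
       [ 70  65  60  55  50  45  40  35  30  25  20  15  10   5   0  -5 -10 -15
 -20 -25 -30 -35 -40 -45]
0.15 [-750, -747, -749, -749, -749, -751, -749, -750, -751, -752, -661, 1, 1, 1, 0, 0, -2, 1, -662, -750, -752, -750, -751, -752]
0.2 [-750, -751, -749, -748, -750, -751, -750, -749, -751, -750, -750, -750, -750, -749, -748, -749, -752, -752, -751, -750, -753, -752, -753, -751]
0.25 [-748, -749, -749, -750, -750, -752, -752, -750, -751, -749, -751, -750, -750, -751, -751, -751, -750, -750, -751, -752, -751, -752, -751, -750]
0.3 [-9, -9, -9, -9, -9, -9, 2, 2, 1, 1, 3, 1, 2, 3, 2, 1, 0, 0, 0, 1, 0, 0, 1, 2]
0.35 [-9, -9, -9, -9, -9, 4, 7, 6, 9, 9, 7, 8, 7, 3, 3, 3, 3, 3, 3, 2, 3, 2, 3, 3]
0.4 [-9, -9, -9, -9, -9, 6, 6, 8, 7, 39, 42, 178, 165, 8, 4, 3, 3, 12, 14, 14, 3, 3, 12, 3]
0.45 [-9, -9, -9, -9, -9, 5, 5, 6, 20, 225, 206, 237, 190, 41, 3, 3, 13, 123, 125, 125, 15, 9, 13, 3]
0.5 [-9, -9, -9, -9, -9, 6, 6, 6, 42, 227, 197, 205, 190, 41, 39, 4, 14, 126, 126, 126, 126, 14, 3, 3]
0.55 [-9, -9, -9, -9, -9, 6, 18, 9, 42, 210, 191, 176, 180, 41, 40, 5, 14, 126, 126, 126, 126, 14, 3, 3]
0.6 [-9, -9, -9, -9, -9, 5, 10, 7, 40, 225, 195, 179, 181, 41, 39, 4, 13, 125, 126, 126, 16, 4, 2, 3]
0.65 [-9, -9, -9, -9, -9, 8, 11, 6, 5, -9, 223, 208, 151, 41, 6, 5, 4, 96, 93, 13, 59, 57, 3, 598]
0.7 [-9, -9, -9, -9, -9, 6, 11, 5, 5, 4, 199, 191, 40, 7, 7, 4, 93, 97, 97, 3, 57, 59, 560, 577]
0.75 [-9, -9, -9, -9, -9, 5, 10, 5, 4, 5, 9, 14, 14, 14, 6, 4, 4, 97, 97, 3, 3, 522, 540, 148]
0.8 [-9, -9, -9, -9, 1, 7, 7, 4, 5, 8, 6, 44, 41, 13, 7, 5, 4, 5, 6, 3, 482, 504, 259, 4]
0.85 [-9, -9, -9, -9, 5, 5, 5, 4, 4, 5, 5, 45, 44, 5, 5, 8, 8, 60, 7, 460, 472, 376, 3, 3]
```

Request:
step_arm([
  [1, 0, 0, -0.5, 0, 0, 0.935],
  [1, 0, 0, -0.5, 0, 0, 0.935],
  [1, 0, 0, -0.5, 0, 0, 0.935],
  [1, 0, 0, -0.5, 0, 0, 0.935],
  [1, 0, 0, -0.5, 0, 0, 0.935],
  [1, 0, 0, -0.5, 0, 0, 0.935],
  [1, 0, 0, -0.5, 0, 0, 0.935],
  [1, 0, 0, -0.5, 0, 0, 0.935],
  [1, 0, 0, -0.5, 0, 0, 0.935],
  [1, 0, 0, -0.5, 0, 0, 0.935],
], squeeze=20)

```text
time: 1.1
position: [0.2351, 0.5789, 0.5296]
tool_rot: [0.998, -0.063, -0.0, 0.001]
ft_force: [0.3, 0.1, 0.3]
grip_width: 0.0148
```

Request:
step_arm([
  [1, 0.7, 1, 0, 0, 0, 0],
  [1, 0.7, 1, 0, 0, 0, 0],
  [1, 0.7, 1, 0, 0, 0, 0],
  [1, 0.7, 1, 0, 0, 0, 0],
  [1, 0.7, 1, 0, 0, 0, 0],
  [1, 0.7, 1, 0, 0, 0, 0],
  [1, 0.7, 1, 0, 0, 0, 0],
  [1, 0.7, 1, 0, 0, 0, 0],
  [1, 0.7, 1, 0, 0, 0, 0],
  [1, 0.7, 1, 0, 0, 0, 0],
])

```text
time: 2.1
position: [0.3791, 0.3086, 0.5294]
tool_rot: [0.998, -0.06, -0.0, 0.0]
ft_force: [-0.2, -0.0, -0.2]
grip_width: 0.0005
```

Request:
step_arm([
  [1, 0.6, 1, 0, 0, 0, 0],
  [1, 0.6, 1, 0, 0, 0, 0],
  [1, 0.6, 1, 0, 0, 0, 0],
  [1, 0.6, 1, 0, 0, 0, 0],
  [1, 0.6, 1, 0, 0, 0, 0],
  [1, 0.2, 1, 0, 0, 0, 0],
  [1, 0.2, 1, 0, 0, 0, 0],
  [1, 0.2, 1, 0, 0, 0, 0],
  [1, 0.2, 1, 0, 0, 0, 0],
  [1, 0.2, 1, 0, 0, 0, 0],
])

```text
time: 3.1
position: [0.4478, 0.0486, 0.5294]
tool_rot: [0.998, -0.06, -0.0, -0.0]
ft_force: [-0.3, 0.0, -0.4]
grip_width: 0.0004
```

Request:
step_arm([
  [1, 0.24, 1, 0, 0, 0, 0],
  [1, 0.24, 1, 0, 0, 0, 0],
  [1, 0.24, 1, 0, 0, 0, 0],
  [1, 0.24, 1, 0, 0, 0, 0],
  [1, 0.24, 1, 0.5, 0, 0, 0],
  [1, 0.24, 1, 1, 0, 0, 0],
  [1, 0.24, 1, 1, 0, 0, 0],
  [1, 0.24, 1, 1, 0, 0, 0],
  [1, 0.24, 0.9, 1, 0, 0, 0],
  [1, 0, 0, 1, 0, 0, 0],
])

```text
time: 4.1
position: [0.4755, -0.1805, 0.3911]
tool_rot: [0.998, -0.062, 0.001, 0.001]
ft_force: [0.5, 0.8, -0.2]
grip_width: 0.0005
```

Request:
step_arm([
  [1, 0, 0, 0.8, 0, 0, 0],
  [1, 0, 0, 0.8, 0, 0, 0],
  [1, 0, 0, 0.8, 0, 0, 0],
  [1, 0, 0, 0.4, 0, 0, 0],
  [1, 0, 0, 0.1, 0, 0, 0],
  [1, 0, 0, 0, 0, 0, 0],
  [1, 0, 0, 0, 0, 0, 0],
  [1, 0, 0, 0, 0, 0, 0],
  [1, 0, 0, 0, 0, 0, 0],
  [1, 0, 0, 0, 0, 0, 0],
])

```text
time: 5.1
position: [0.475, -0.1778, 0.3202]
tool_rot: [0.998, -0.06, 0.0, 0.0]
ft_force: [0.5, 0.3, 0.3]
grip_width: 0.0003
```

```bash
python3 - <<'E'
from h import *
o=status.get_obs();print(o['position'],o['ft_force'])
snap('wrist','w0')
snap('scene','s1')
a=cv2.imread('pics/s1.png')[130:270,200:400];cv2.imwrite('pics/s1c.png',cv2.resize(a,None,fx=4,fy=4))
E
```

```text
[ 0.47497974 -0.17776797  0.32024091] [0.49882326 0.30329958 0.33551771]
```

View pics/s1c.png

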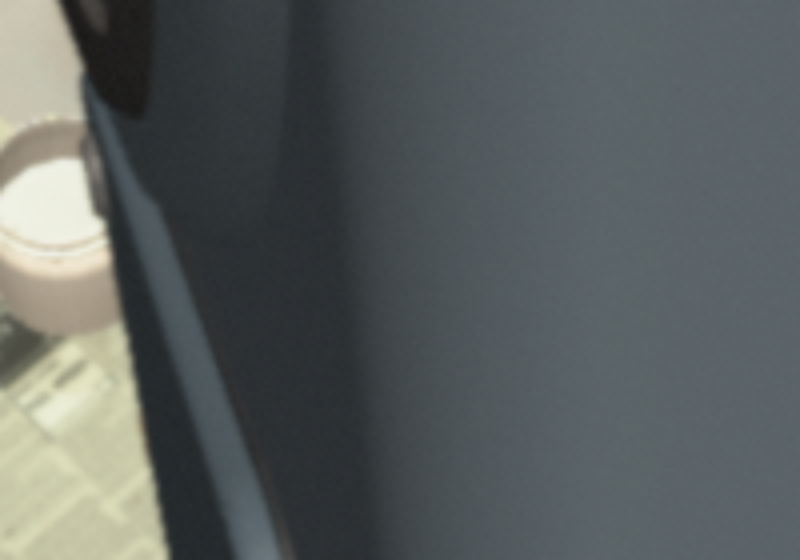

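View pics/w0.png

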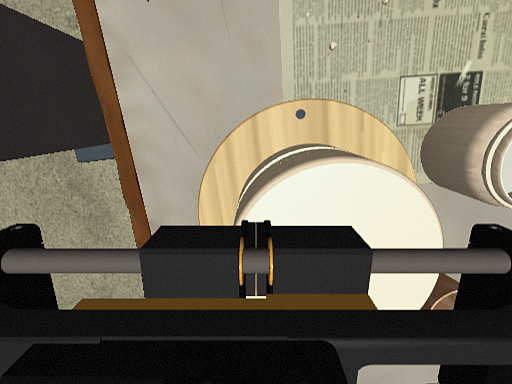

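Request:
step_arm([
  [1, 0, 0, 0.2, 0, 0, 0],
  [1, 0, 0, 0.2, 0, 0, 0],
  [1, 0, 0, 0.08, 0, 0, 0],
  [1, 0, 0, 0.04, 0, 0, 0],
  [1, 0, 0, 0.02, 0, 0, 0],
  [1, 0, 0, 0.02, 0, 0, 0],
  [1, 0, 0, 0, 0, 0, 0],
  [1, 0, 0, 0, 0, 0, 0],
  [1, 0, 0, 0, 0, 0, 0],
  [1, 0, 0, 0, 0, 0, 0],
])

```text
time: 6.2
position: [0.4746, -0.1775, 0.3066]
tool_rot: [0.998, -0.06, -0.0, -0.0]
ft_force: [-1.9, 0.8, 8.3]
grip_width: 0.0007
```

Request:
step_arm([
  [1, 0, 0, -0.01, 0, 0, 0],
  [1, 0, 0, 0, 0, 0, 0],
  [1, 0, 0, 0, 0, 0, 0],
  [1, 0, 0.06, 0, 0, 0, 0],
  [1, 0, 0.08, 0, 0, 0, 0],
  [1, 0, 0.08, 0, 0, 0, 0],
  [1, 0, 0, 0, 0, 0, 0],
  [1, 0, 0, 0, 0, 0, 0],
  [1, 0, 0, 0, 0, 0, 0],
  [1, 0, 0, 0, 0, 0, 0],
])

```text
time: 7.2
position: [0.4744, -0.1829, 0.3066]
tool_rot: [0.998, -0.06, 0.0, -0.0]
ft_force: [-1.3, 2.3, 5.9]
grip_width: 0.0002
```

Request:
step_arm([
  [1, 0, 0.08, -0.004, 0, 0, 0],
  [1, 0, 0.08, 0, 0, 0, 0],
  [1, 0, 0.08, 0, 0, 0, 0],
  [1, 0, 0.08, 0, 0, 0, 0],
  [1, 0, 0.08, 0, 0, 0, 0],
  [1, 0, 0, 0, 0, 0, 0],
  [1, 0, 0, 0, 0, 0, 0],
  [1, 0, 0, 0, 0, 0, 0],
  [1, 0, 0, 0, 0, 0, 0],
  [1, 0, 0, 0, 0, 0, 0],
])

```text
time: 8.2
position: [0.4732, -0.193, 0.3066]
tool_rot: [0.998, -0.06, 0.0, -0.0]
ft_force: [0.5, 1.3, 5.2]
grip_width: 0.0005
```

Request:
step_arm([
  [1, -0.02, 0.08, 0, 0, 0, 0],
  [1, -0.02, 0.08, 0, 0, 0, 0],
  [1, -0.02, 0.08, 0, 0, 0, 0],
  [1, -0.02, 0.08, 0, 0, 0, 0],
  [1, 0, 0, 0, 0, 0, 0],
  [1, 0, 0, 0, 0, 0, 0],
  [1, 0, 0, 0, 0, 0, 0],
  [1, 0, 0, 0, 0, 0, 0],
  [1, 0, 0, 0, 0, 0, 0],
  [1, 0, 0, 0, 0, 0, 0],
])

```text
time: 9.2
position: [0.4703, -0.201, 0.3063]
tool_rot: [0.998, -0.06, 0.0, 0.0]
ft_force: [1.5, 1.6, 4.9]
grip_width: 0.0001
```

Request:
step_arm([
  [1, 0, 0.08, 0, 0, 0, 0],
  [1, 0, 0.08, 0, 0, 0, 0],
  [1, 0, 0, 0, 0, 0, 0],
  [1, 0, 0, 0, 0, 0, 0],
  [1, 0, 0, 0, 0, 0, 0],
  [1, 0, 0, 0, 0, 0, 0],
  [1, 0, 0, 0, 0, 0, 0],
  [1, 0, 0, 0, 0, 0, 0],
  [1, 0, 0, 0, 0, 0, 0],
  [1, 0, 0, 0, 0, 0, 0],
])

```text
time: 10.2
position: [0.4696, -0.2048, 0.3061]
tool_rot: [0.998, -0.06, 0.0, 0.0]
ft_force: [0.2, 0.3, -0.3]
grip_width: 0.0003
```

Request:
step_arm([
  [1, 0, 0.08, 0, 0, 0, 0],
  [1, 0, 0.08, 0, 0, 0, 0],
  [1, 0, 0.08, 0, 0, 0, 0],
  [1, 0, 0, 0.15, 0, 0, 0],
  [1, 0, 0, 0.15, 0, 0, 0],
  [1, 0, 0, 0.15, 0, 0, 0],
  [1, 0, 0, 0.1, 0, 0, 0],
  [1, 0, 0, 0.1, 0, 0, 0],
  [1, 0, 0, 0, 0, 0, 0],
  [1, 0, 0, 0, 0, 0, 0],
])

```text
time: 11.2
position: [0.4689, -0.2108, 0.2898]
tool_rot: [0.998, -0.06, -0.0, -0.0]
ft_force: [-0.5, -0.1, -0.5]
grip_width: 0.0003
```

Request:
step_arm([
  [1, 0, 0, 0.06, 0, 0, 0],
  [1, 0, 0, 0.06, 0, 0, 0],
  [1, 0, 0, 0.06, 0, 0, 0],
  [1, 0, 0, 0.06, 0, 0, 0],
  [1, 0, 0, 0, 0, 0, 0],
  [1, 0, 0, 0, 0, 0, 0],
  [1, 0, 0, 0, 0, 0, 0],
  [1, 0, 0, 0, 0, 0, 0],
  [1, 0, 0, 0, 0, 0, 0],
  [1, 0, 0, 0, 0, 0, 0],
])

```text
time: 12.2
position: [0.4689, -0.2098, 0.2842]
tool_rot: [0.998, -0.061, -0.0, -0.001]
ft_force: [2.0, 5.2, 4.8]
grip_width: 0.0006
```

Request:
step_arm([
  [1, 0, 0, 0.06, 0, 0, 0],
  [1, 0, 0, 0.06, 0, 0, 0],
  [1, 0, 0, 0.06, 0, 0, 0],
  [1, 0, 0, 0.06, 0, 0, 0],
  [1, 0, 0, 0.06, 0, 0, 0],
  [1, 0, 0, 0, 0, 0, 0],
  [1, 0, 0, 0, 0, 0, 0],
  [1, 0, 0, 0, 0, 0, 0],
  [1, 0, 0, 0, 0, 0, 0],
  [1, 0, 0, 0, 0, 0, 0],
])

```text
time: 13.2
position: [0.4688, -0.2096, 0.2767]
tool_rot: [0.998, -0.061, -0.0, -0.001]
ft_force: [1.1, 6.4, 6.4]
grip_width: -0.0
```

Request:
step_arm([
  [1, 0, 0, 0.06, 0, 0, 0],
  [1, 0, 0, 0.06, 0, 0, 0],
  [1, 0, 0, 0.06, 0, 0, 0],
  [1, 0, 0, 0.06, 0, 0, 0],
  [1, 0, 0, 0.06, 0, 0, 0],
  [1, 0, 0, 0, 0, 0, 0],
  [1, 0, 0, 0, 0, 0, 0],
  [1, 0, 0, 0, 0, 0, 0],
  [1, 0, 0, 0, 0, 0, 0],
  [1, 0, 0, 0, 0, 0, 0],
])

```text
time: 14.2
position: [0.4688, -0.2096, 0.2692]
tool_rot: [0.998, -0.061, -0.0, -0.001]
ft_force: [1.8, 6.1, 5.9]
grip_width: 0.0006
```

Request:
step_arm([
  [1, 0, 0, 0.06, 0, 0, 0],
  [1, 0, 0, 0.06, 0, 0, 0],
  [1, 0, 0, 0, 0, 0, 0],
  [1, 0, 0.06, 0, 0, 0, 0],
  [1, 0, 0.08, 0, 0, 0, 0],
  [1, 0, 0.08, 0, 0, 0, 0],
  [1, 0, 0.08, 0, 0, 0, 0],
  [1, 0, 0.08, 0, 0, 0, 0],
  [1, 0, 0, 0, 0, 0, 0],
  [1, 0, 0, 0, 0, 0, 0],
])

```text
time: 15.2
position: [0.4677, -0.2192, 0.2662]
tool_rot: [0.998, -0.06, -0.0, -0.001]
ft_force: [0.5, 4.5, 5.8]
grip_width: 0.0006
```

Request:
step_arm([
  [1, 0, 0.08, 0, 0, 0, 0],
  [1, 0, 0.08, 0, 0, 0, 0],
  [1, 0, 0.08, 0, 0, 0, 0],
  [1, 0, 0.08, 0, 0, 0, 0],
  [1, 0, 0.08, 0, 0, 0, 0],
  [1, 0, 0, 0, 0, 0, 0],
  [1, 0, 0, 0, 0, 0, 0],
  [1, 0, 0, 0, 0, 0, 0],
  [1, 0, 0, 0, 0, 0, 0],
  [1, 0, 0, 0, 0, 0, 0],
])

```text
time: 16.2
position: [0.4665, -0.2292, 0.2662]
tool_rot: [0.998, -0.06, -0.0, -0.001]
ft_force: [0.8, 5.0, 5.1]
grip_width: 0.0007
```

Request:
step_arm([
  [1, 0, 0.08, 0, 0, 0, 0],
  [1, 0, 0.08, 0, 0, 0, 0],
  [1, 0, 0.08, 0, 0, 0, 0],
  [1, 0, 0.04, 0, 0, 0, 0],
  [1, 0, 0, 0, 0, 0, 0],
  [1, 0, 0, 0, 0, 0, 0],
  [1, 0, 0, 0, 0, 0, 0],
  [1, 0, 0, 0, 0, 0, 0],
  [1, 0, 0, 0, 0, 0, 0],
  [1, 0, 0, 0, 0, 0, 0],
])

```text
time: 17.2
position: [0.4657, -0.236, 0.2662]
tool_rot: [0.998, -0.06, -0.0, -0.001]
ft_force: [1.6, 6.2, 5.6]
grip_width: 0.0003
```

```bash
python3 - <<'E'
from h import *
snap('top','t1');snap('wrist','w1')
a=cv2.imread('pics/t1.png')[150:290,180:350];b=cv2.imread('pics/w1.png')
cv2.imwrite('pics/m1.png',np.hstack([cv2.resize(a,(400,330)),cv2.resize(b,(400,330))]))
E
```

```text
(no output)
```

View pics/m1.png

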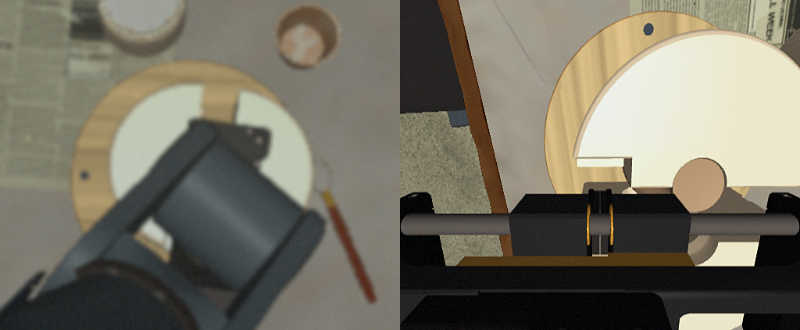

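```bash
cat > gap.py <<'E'
from h import *
import sys
f=sys.argv[1]
W=world(f); C=np.array([.530,-.2152]); b=np.radians(173); e=np.array([np.cos(b),np.sin(b)]); n=np.array([-np.sin(b),np.cos(b)])
rel=W[...,:2]-C; q=rel@e; s=rel@n; z=W[...,2]
for lo in np.arange(-.075,.04,.01):
    m=(q>=lo)&(q<lo+.01)&(abs(z-.124)<.010)
    v=np.sort(s[m]*1000); 
    if len(v)<5: continue
    d=np.diff(v); i=d.argmax(); print(round(lo*1000),'gap',round(d[i],1),'from',round(v[i],1),'to',round(v[i+1],1),'ext',v[0].round(1),v[-1].round(1))
E
python3 gap.py t1
```

```text
-75 gap 261.5 from -303.3 to -41.9 ext -379.4 75.4
-65 gap 253.6 from -305.5 to -51.9 ext -382.1 90.2
-55 gap 246.3 from -308.2 to -61.9 ext -317.0 98.2
-45 gap 241.3 from -310.6 to -69.3 ext -321.0 106.3
-35 gap 243.2 from -315.9 to -72.7 ext -318.3 109.8
-25 gap 236.7 from -314.2 to -77.5 ext -314.2 113.1
-15 gap 223.9 from -302.2 to -78.3 ext -302.2 114.6
-5 gap 222.0 from -301.0 to -79.0 ext -302.3 115.9
5 gap 220.5 from -299.2 to -78.7 ext -316.9 114.5
15 gap 220.9 from -298.1 to -77.2 ext -317.9 113.0
25 gap 227.7 from -301.2 to -73.4 ext -325.6 -53.0
35 gap 242.6 from -312.0 to -69.5 ext -327.5 -60.5
```

Request:
step_arm([
  [1, 0, 0.06, 0, 0, 0, 0],
  [1, 0, 0.06, 0, 0, 0, 0],
  [1, 0, 0.04, 0, 0, 0, 0],
  [1, 0, 0, 0, 0, 0, 0],
  [1, 0, 0, 0, 0, 0, 0],
  [1, 0, 0, 0, 0, 0, 0],
  [1, 0, 0, 0, 0, 0, 0],
  [1, 0, 0, 0, 0, 0, 0],
  [1, 0, 0, 0, 0, 0, 0],
  [1, 0, 0, 0, 0, 0, 0],
])

```text
time: 18.3
position: [0.4652, -0.24, 0.2662]
tool_rot: [0.998, -0.061, -0.0, -0.001]
ft_force: [1.5, 5.9, 6.5]
grip_width: 0.0007
```

```bash
python3 -c "
from h import *
snap('top','t2')"; python3 gap.py t2 | grep -E '^(-25|-15|-5|5) '
```

```text
-25 gap 83.9 from -11.2 to 72.7 ext -77.5 117.8
-15 gap 223.6 from -302.1 to -78.5 ext -302.1 118.9
-5 gap 221.6 from -300.7 to -79.0 ext -301.3 119.5
5 gap 221.0 from -299.7 to -78.7 ext -315.6 118.8
```

Request:
step_arm([
  [1, 0, -0.1, 0, 0, 0, 0],
  [1, 0, -0.2, 0, 0, 0, 0],
  [1, 0, -0.2, 0, 0, 0, 0],
  [1, 0, 0, -0.3, 0, 0, 0],
  [1, 0, 0, -0.6, 0, 0, 0],
  [1, 0, 0, -1, 0, 0, 0],
  [1, 0, 0, -1, 0, 0, 0],
  [1, 0, 0, -1, 0, 0, 0],
  [1, 0, 0, -1, 0, 0, 0],
  [1, 0, 0, -1, 0, 0, 0],
])

```text
time: 19.35
position: [0.4665, -0.2286, 0.4149]
tool_rot: [0.998, -0.06, 0.0, 0.0]
ft_force: [0.0, 1.2, -0.9]
grip_width: 0.0004
```

Request:
step_arm([
  [1, 0, -0.5, -0.8, 0, 0, 0],
  [1, 0, -1, -0.8, 0, 0, 0],
  [1, 0, -1, -0.8, 0, 0, 0],
  [1, 0, -1, 0, 0, 0, 0],
  [1, 0, -1, 0, 0, 0, 0],
  [1, 0, -1, 0, 0, 0, 0],
  [1, 0, -1, 0, 0, 0, 0],
  [1, 0, -1, 0, 0, 0, 0],
  [1, 0, -1, 0, 0, 0, 0],
  [1, 0, 0, 0, 0, 0, 0],
])

```text
time: 20.35
position: [0.4919, -0.0155, 0.4737]
tool_rot: [0.998, -0.059, 0.0, -0.0]
ft_force: [-0.7, 0.5, -0.4]
grip_width: 0.0007
```

```bash
python3 - <<'E'
from h import *
o=status.get_obs();print(o['time'],o['position'],o['ft_force'])
snap('top','t3');snap('scene','s3')
a=cv2.imread('pics/t3.png')[110:290,160:400];b=cv2.imread('pics/s3.png')[110:290,170:410]
cv2.imwrite('pics/m3.png',np.hstack([cv2.resize(a,(400,300)),cv2.resize(b,(400,300))]))
E
python3 gap.py t3
```

```text
20.35 [ 0.49188607 -0.01548834  0.47372265] [-0.70103429  0.48537332 -0.41986431]
-75 gap 290.4 from -332.4 to -42.0 ext -380.1 80.0
-65 gap 259.5 from -313.5 to -53.9 ext -381.7 95.2
-55 gap 249.7 from -311.5 to -61.8 ext -322.1 105.5
-45 gap 39.3 from 0.4 to 39.7 ext -69.3 110.9
-35 gap 39.1 from 0.7 to 39.8 ext -72.6 114.2
-25 gap 39.5 from 0.7 to 40.2 ext -77.4 118.0
-15 gap 26.1 from 13.8 to 39.9 ext -78.7 118.9
-5 gap 40.6 from 15.0 to 55.5 ext -79.3 120.1
5 gap 34.4 from 15.3 to 49.7 ext -78.7 119.0
15 gap 39.9 from -0.1 to 39.8 ext -77.1 117.4
25 gap 39.6 from 0.8 to 40.3 ext -73.5 114.4
35 gap 39.8 from 0.1 to 39.9 ext -69.6 108.9
```

View pics/m3.png

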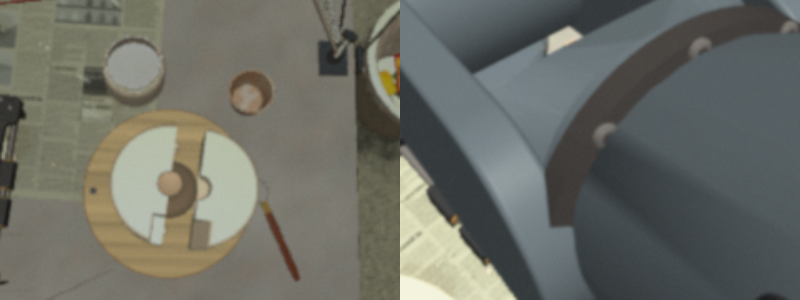

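```bash
python3 -c "
from h import *
a=cv2.imread('pics/t0.png').astype(int);b=cv2.imread('pics/t3.png').astype(int)
for n,(x,y) in dict(jar=(240,150),cup=(310,165),tool=(328,250)).items(): print(n,abs(a-b)[y-14:y+14,x-12:x+12].mean())
print(robot.hand_in())"
```

```text
jar 11.983134920634921
cup 8.883928571428571
tool 9.710813492063492
the job is handed in; nothing more can be done
None
```

The mould is open with a gap of about 4 cm. I handed the job in with the hand clear and touching nothing, at about 20.5 s of the 72 s allowed.

- **Finding the notch:** The camera depth already showed the notch at a bearing of about 173°. I confirmed it by touch, sliding the closed fingertips along the top edge at about 5 N. The contact force fell to zero where the notch was expected. The first touch on the plaster read 8.3 N, the highest force I saw.
- **Cracking and pushing:** I pressed about 40 mm down into the notch, reading about 6 N down and 6 N sideways, which wedged the halves roughly 1 cm apart. I then pushed the loose half along its guide at about 5–6 N.
- **Last checks:** The top camera depth puts the gap at 39–40 mm along the seam, with the fixed half still in place. The wrist force was near zero after I withdrew.
- **Jar, cup and loop tool:** They look unmoved in the top pictures from before and after. A pixel comparison did not settle it: the average difference was 9–12 grey levels, and I measured no noise level to set against it. The scene camera could not confirm it either, because the arm blocked its view.

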